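# Set the cleaning-pen power without disturbing the water ring

## Task

On the control unit that carries a stacked pair of controls, turn the small upper pointer knob clockwise until its nose points at the long black bar on the panel. Do not turn the wide ribbed ring underneath it, leave the single knob on the other unit as it is set, and let go when done.

Things in the scene. Friction and masses are not known exactly. Their poses are not given: they have to be found in the camera images.
- inner_knob (a joint): Angle of the small upper knob of the stacked pair: 0 when its nose points at the long black bar, growing clockwise from above; starts at -1.4 to -0.6. Light friction (0.03 N m), stays where left, no stop near 0. Its unit is a fixed grey box 150 x 130 mm, 53.5 high; the bar (18 x 6 mm) lies on its pale top panel, 40 to 58 mm beyond the knob's axis, on the side away from the robot.
- inner_grip (a point): Grip point of the small upper knob, on its vertical axis, 10 mm below its top; x along the nose, z up. Black upright bar 12 mm wide, 34 high, 22 from axis to nose (last 8 mm narrower), 13 to the tail, white line on top towards the nose; a 26 mm round collar round its foot, top 18 mm below this point. Grip across the bar. The ring's top is 26 mm below this point.
- ring_mark (a point): Black line on top of the wide ribbed metal ring under the small knob, 29 mm from their common axis. The ring is 65 mm in diameter, 16 mm high, and turns separately and easily (0.015 N m); it may start at any setting and must stay there.
- single_nose (a point): Nose of the single knob on the other unit (a like grey box, also with a black bar), 26 mm from that knob's axis, on its top, 79.5 mm above the table; x along the nose. A black pointer knob 46 mm long, 14 wide, with no ring under it. The two units, up to 23 degrees askew, may stand in either place. A swab tin, a bottle and tiles stand around.

How it is judged:
By the outcome, as a careful person would: the job done as asked, in the order asked, and still so for the second after the job is handed in, with the robot touching nothing.
It also fails if it takes over 32 s, if anything falls off the work surface, if the arm or the gripper's body presses on something with over 40 N, if the wrist force passes 120 N, or if a joint passes its speed limit or range.

## Robot

A 7-joint arm with a two-finger parallel gripper is mounted at the origin on the work surface. World frame = base frame: x ahead of the robot, y to its left, z up, the work surface at z = 0. Lengths are in m, angles in degrees, forces in N, time in s.
With the tool pointing down it reaches from about 0.425 to 0.875 m from the base axis. Payload 4.7 kg.
Tool frame: the origin (TCP) lies where the fingers leave the gripper's body, on its centre line; the fingertips stand 70 mm ahead of it and the grasp point (between the pads) lies 51 mm ahead of it (env.tip_reach is the distance from the TCP to the fingertips, in m); z points along the fingers, x is the direction in which the jaws open and shut, and the axes are right-handed (so a half turn about z gives the same grasp; the last joint's range is limited). The gripper opens to 87 mm and grips with 3 to 60 N. Pads are 19 mm wide; open, the fingers measure 117 mm over their backs; the gripper's body (75 mm by 190 mm) begins 51 mm behind the grasp point.
Start: joints at [73.745, 18.392, -4.016, 83.108, 1.295, 78.541, -3.26], TCP at [0.191, -0.621, 0.292] pointing down, gripper open.
Joint ranges: [-163.93, 163.93], [-17.29, 119.83], [-79.2, 71.16], [3.27, 140.29], [-89.18, 269.18], [5.43, 117.66], [-154.24, 154.24]. Speed limits (degrees/s): [147.25, 147.25, 180, 180, 180, 180, 180].

## Interface

Orientations are given as [roll, pitch, yaw] about the fixed x, y, z axes, in that order (R = Rz(yaw) Ry(pitch) Rx(roll)).
In Python, from cell import env, optics, order gives the robot as it stands.
- The arm moves only by the shell command python3 -m creep 'ROWS' [FORCE]. ROWS is JSON, a list of rows, each a list of 7 numbers: the shift along the tool's x, y, z in cm, then the turn, a rotation vector about the tool's x, y, z in rad, then the opening, from 0 (shut) to 1 (fully open). A call has 1 to 20 rows; each row shifts and turns the pose as measured when the row begins, along the tool's axes as they then stand; what a row does not reach is not made up. A row lasts 1/10 s, in which the tool goes at most 50 mm and 8.59 degrees, less where a joint would pass 70% of its speed; a pose out of reach is approached as far as the arm can. A call with a gripper value outside its range is refused whole. The fingers move at their own pace and stop on an object; FORCE is the grip in N (left out, the last holds). Time passes only in rows, so rows that do not move let the fingers close. It gives the time, the measured TCP pose, the force and the opening at its end, in the units of the state.
- env.get_obs(): the state, without advancing time (a new reading comes with each control period).
- optics.read_camera(name): name is "scene" or "top" or "wrist"; returns a dict with "frame" (400x640x3 uint8, blue, green, red), "z_map" (400x640 float32, m along the optical axis (not along the pixel's ray), 0 where there is no reading), "fx", "fy", "cx", "cy" (pixels), "distortion" ([k1, k2, p1, p2, k3] as OpenCV has them; the pictures are not rectified), "R" (3x3) and "t" (3): a world point X has camera coordinates R X + t; the wrist camera has in their place "hand_eye" (4x4, takes a point from camera to tool coordinates, whose origin is the TCP and whose axes are the tool frame's). Camera axes: x right, y down, z forward; pixel columns grow to the right and rows downward; lengths in m; the calibration is good to about 2 mm. A picture is of the moment at which its call begins: read the wrist's pose just before it.
- order.sign_off(): hands the job in, once; it reports no verdict.
The state is a dict: "time_s": time; "qpos": joint angles; "joint_velocities": joint speeds; "effort": joint torques, N m; "tool_pos": TCP position; "tool_rot": TCP orientation; "force": force on the tool from outside, world axes, zero at the start; "wrist_torque": the same for the moment, N m; "grip_width": finger opening in m.
Only numpy, scipy, OpenCV 4.12 (cv2) and the standard library are available. Lean on these libraries where they do the work, as an engineer would, in place of code of your own. Each camera call takes 0.05 s, during which the arm holds its last target. There are 200 camera calls.

## Working session

There is one attempt and no reset: what is moved stays moved. The work goes in short steps, Python scripts to look and compute and a shell command to move; the robot and the scene stay as the last step left them, time stands still between calls to the robot, and variables do not carry over. Pictures are saved under pics/ and viewed, on a budget of 10 in all, crops included, one or two more only if the job needs it, and the job is handed in when it is done.

```bash
ls; mkdir -p pics; python3 - <<'E'
from cell import env, optics
import cv2,numpy as np,pickle
o=env.get_obs();print({k:np.round(v,3) for k,v in o.items()})
d={n:optics.read_camera(n) for n in("scene","top")}
pickle.dump(d,open("d.pkl","wb"))
for n in d: cv2.imwrite(f"pics/{n}0.png",d[n]["frame"]);print(n,d[n]["R"],d[n]["t"],d[n]["fx"],d[n]["distortion"])
cv2.imwrite("pics/both.png",cv2.resize(np.vstack([d["top"]["frame"],d["scene"]["frame"]]),None,fx=.75,fy=.75))
E
```

```text
pics
{'time_s': np.float64(0.0), 'qpos': array([73.745, 18.437, -4.014, 83.177,  1.296, 78.54 , -3.26 ]), 'joint_velocities': array([-0.025, -0.017,  0.029, -0.014, -0.08 , -0.03 ,  0.084]), 'effort': array([ 1.0000e-03, -4.9128e+01, -4.0300e-01, -3.1253e+01, -6.4000e-02,
        4.4000e-02,  0.0000e+00]), 'tool_pos': array([ 0.191, -0.621,  0.291]), 'tool_rot': array([ 1.79992e+02,  1.08000e-01, -7.29370e+01]), 'force': array([ 0.281, -0.568,  0.236]), 'wrist_torque': array([ 0.013, -0.028, -0.043]), 'grip_width': np.float64(0.087)}
scene [[-7.04033468e-01  7.10166310e-01  8.29644760e-04]
 [ 6.03848501e-01  5.99247838e-01 -5.25612990e-01]
 [-3.73769801e-01 -3.69548157e-01 -8.50723396e-01]] [ 0.4158404  -0.29030577  1.06968751] 407.5335904484647 [0.01429078 0.         0.         0.         0.        ]
top [[-0.00991002 -0.9999111   0.00892141]
 [-0.99828284  0.00937798 -0.05782233]
 [ 0.05773353 -0.00947912 -0.99828703]] [0.01566233 0.55391854 0.72718521] 363.1969475531009 [0.02253991 0.         0.         0.         0.        ]
```

View pics/top0.png

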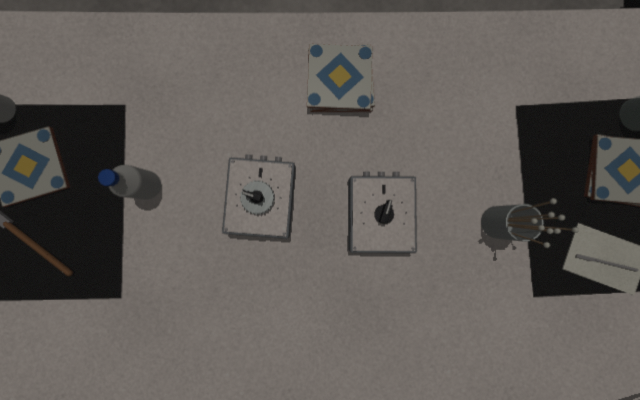

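```bash
cat > h.py <<'E'
import cv2,numpy as np
def rays(c,uv):
    K=np.array([[c["fx"],0,c["cx"]],[0,c["fy"],c["cy"]],[0,0,1.]])
    p=cv2.undistortPoints(np.array(uv,float).reshape(-1,1,2),K,np.array(c["distortion"])).reshape(-1,2)
    return np.c_[p,np.ones(len(p))]
def pose(c,T=None):  # cam->world
    if T is None: return c["R"].T,-c["R"].T@c["t"]
    M=T@c["hand_eye"]; return M[:3,:3],M[:3,3]
def onplane(c,uv,z,T=None):
    R,o=pose(c,T); d=rays(c,uv)@R.T
    return o+d*((z-o[2])/d[:,2])[:,None]
def cloud(c,T=None):
    h,w=c["z_map"].shape; v,u=np.mgrid[:h,:w]; z=c["z_map"].ravel()
    R,o=pose(c,T); P=(rays(c,np.c_[u.ravel(),v.ravel()])*z[:,None])@R.T+o
    P[z==0]=np.nan
    return P.reshape(h,w,3)
E
python3 - <<'E'
import pickle,cv2,numpy as np
from h import *
d=pickle.load(open("d.pkl","rb"));c=d["top"]
P=cloud(c)
sub=P[170:225,230:290].reshape(-1,3)
for lo,hi in((.05,.058),(.064,.076),(.095,.115)):
    m=(sub[:,2]>lo)&(sub[:,2]<hi);print(lo,m.sum(),sub[m].mean(0) if m.any() else'',np.median(sub[m],0) if m.any() else '')
print(np.nanmax(sub[:,2]),np.histogram(sub[:,2],bins=np.arange(.04,.12,.005)))
print("bars",onplane(c,[[261,172],[384,189]],.0535), "axes",onplane(c,[[257,198]],.07))
a=cv2.resize(c["frame"][145:250,215:300],None,fx=6,fy=6,interpolation=cv2.INTER_CUBIC)[:600]
f=d["scene"]; 
cv2.imwrite("pics/c1.png",cv2.convertScaleAbs(a,alpha=1.4))
E
```

```text
0.05 2384 [0.55163976 0.1214491  0.05334452] [0.55258813 0.11641234 0.05334403]
0.064 696 [0.54935348 0.12480341 0.06919655] [0.54804481 0.12361514 0.06916094]
0.095 119 [0.5504401  0.12809651 0.10498308] [0.55010198 0.12739535 0.10516419]
0.10833295181434432 (array([   0,   19, 2192,  197,   14,  514,  170,   59,    2,    2,    3,
          3,   48,   68,    0]), array([0.04 , 0.045, 0.05 , 0.055, 0.06 , 0.065, 0.07 , 0.075, 0.08 ,
       0.085, 0.09 , 0.095, 0.1  , 0.105, 0.11 , 0.115]))
bars [[ 0.59982824  0.12018034  0.0535    ]
 [ 0.56444477 -0.1188844   0.0535    ]] axes [[0.5483396  0.12537906 0.07      ]]
```

View pics/c1.png

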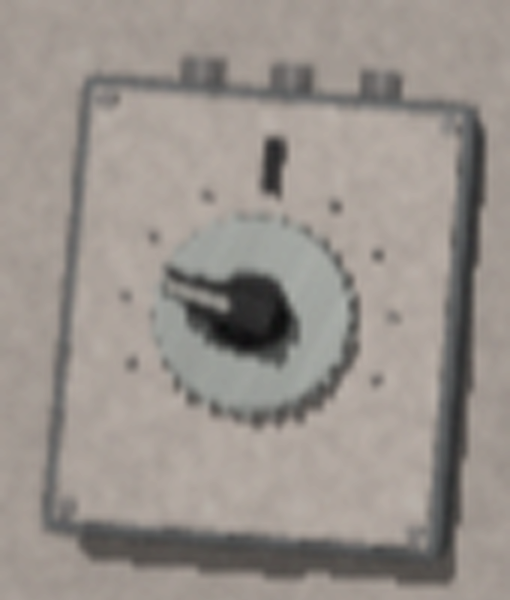

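```bash
cat >> h.py <<'E'
from scipy.spatial.transform import Rotation as Ro
def toolT(o):
    T=np.eye(4);T[:3,:3]=Ro.from_euler("xyz",o["tool_rot"],degrees=True).as_matrix();T[:3,3]=o["tool_pos"];return T
def delta(o,p,yaw):
    T=toolT(o);G=Ro.from_euler("xyz",[180,0,yaw],degrees=True).as_matrix()
    return np.round(T[:3,:3].T@(np.array(p)-T[:3,3])*100,2),np.round(Ro.from_matrix(T[:3,:3].T@G).as_rotvec(),4)
E
python3 - <<'E'
import pickle
from h import *
from cell import env
d=pickle.load(open("d.pkl","rb"));P=cloud(d["top"])
for n,s in dict(tin=P[190:260,478:570],bottle=P[160:200,95:145]).items():
    m=s[...,2]>.03;print(n,s[m].min(0),s[m].max(0))
o=env.get_obs();print(delta(o,[.42,-.25,.29],-73),delta(o,[.549,.1255,.25],-15))
E
```

```text
tin [ 0.45971419 -0.39541027  0.03012197] [ 0.53651348 -0.32231718  0.19137846]
bottle [0.55083334 0.33227416 0.03396143] [0.61058043 0.38553209 0.15325483]
(array([-28.74, -32.82,   0.17]), array([0.0001, 0.0018, 0.0011])) (array([-60.84, -56.17,   4.23]), array([-8.0000e-04,  1.7000e-03, -1.0112e+00]))
```

```bash
python3 -m creep '[[-2.9,-3.3,-0.3,0,0,0,1],[-2.9,-3.3,-0.3,0,0,0,1],[-2.9,-3.3,-0.3,0,0,0,1],[-2.9,-3.3,-0.3,0,0,0,1],[-2.9,-3.3,-0.3,0,0,0,1],[-2.9,-3.3,-0.3,0,0,0,1],[-2.9,-3.3,-0.3,0,0,0,1],[-2.9,-3.3,-0.3,0,0,0,1],[-2.9,-3.3,-0.3,0,0,0,1],[-2.9,-3.3,-0.3,0,0,0,1]]'
python3 -c "
from h import *;from cell import env
o=env.get_obs();print(o['qpos'],delta(o,[.549,.1255,.25],-15))"
```

```text
time_s: 1.1
tool_pos: [0.4233, -0.2386, 0.3156]
tool_rot: [179.6, 0.5, -73.8]
force: [1.0, -1.4, -0.8]
grip_width: 0.0875
[ 50.48458884  -1.04038568 -23.69425035 102.49748215  -0.50513802
  79.07304862 -46.93063738] (array([-31.41, -22.26,   6.67]), array([ 0.0021,  0.0112, -1.0267]))
```

```bash
python3 -m creep '[[-3.1,-2.2,0.6,0,0,0,1],[-3.1,-2.2,0.6,0,0,0,1],[-3.1,-2.2,0.6,0,0,0,1],[-3.1,-2.2,0.6,0,0,0,1],[-3.1,-2.2,0.6,0,0,0,1],[-3.1,-2.2,0.6,0,0,0,1],[-3.1,-2.2,0.6,0,0,0,1],[-3.1,-2.2,0.6,0,0,0,1],[-3.1,-2.2,0.6,0,0,0,1],[-3.1,-2.2,0.6,0,0,0,1],[0,0,0,0,0,-0.146,1],[0,0,0,0,0,-0.146,1],[0,0,0,0,0,-0.146,1],[0,0,0,0,0,-0.146,1],[0,0,0,0,0,-0.146,1],[0,0,0,0,0,-0.146,1],[0,0,0,0,0,-0.146,1],[0,0,0,0,0,0,1]]'
python3 - <<'E'
from h import *;from cell import env,optics
import pickle
o=env.get_obs();c=optics.read_camera("wrist");pickle.dump((o,c),open("w1.pkl","wb"))
print(o['qpos'],o['tool_pos'],delta(o,[.549,.1255,.25],-15))
P=cloud(c,toolT(o))
for lo,hi in((.05,.058),(.066,.073),(.1,.112)):
    m=(P[...,2]>lo)&(P[...,2]<hi)&(np.hypot(P[...,0]-.549,P[...,1]-.1255)<.04);print(lo,m.sum(),np.median(P[m],0))
cv2.imwrite("pics/w1.png",c["frame"])
E
```

```text
time_s: 2.9
tool_pos: [0.5469, 0.1459, 0.2484]
tool_rot: [-179.8, 1.1, -13.5]
force: [-0.2, -0.3, 0.6]
grip_width: 0.0871
[ 28.67131849  17.37616584 -54.12844367  96.66696304  13.74831481
  74.13279205 -41.66821922] [0.54689285 0.14592861 0.2484112 ] (array([ 0.68,  1.94, -0.18]), array([-0.0029,  0.0185,  0.0264]))
0.05 1250 [0.55035445 0.14280124 0.05278275]
0.066 2277 [0.55220902 0.13124128 0.0687145 ]
0.1 476 [0.55094675 0.12984544 0.10466947]
```

View pics/w1.png

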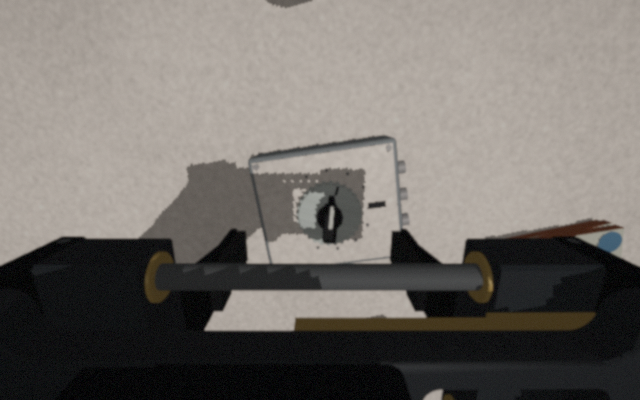

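```bash
python3 - <<'E'
from h import *
import pickle
o,c=pickle.load(open("w1.pkl","rb"))
a=cv2.resize(c["frame"][165:260,280:405],None,fx=6,fy=6,interpolation=cv2.INTER_CUBIC)
cv2.imwrite("pics/w1c.png",cv2.convertScaleAbs(a,alpha=1.7))
E
```

```text
(no output)
```

View pics/w1c.png

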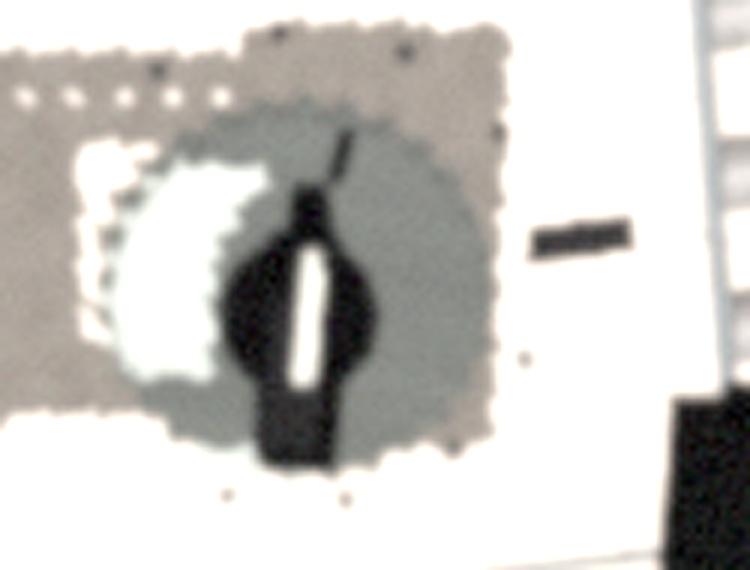

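```bash
python3 - <<'E'
from h import *
import pickle
o,c=pickle.load(open("w1.pkl","rb"));T=toolT(o)
f=lambda uv,z:onplane(c,np.array(uv)/6.+[279.6,164.6],z,T)[:,:2]
bar=f([[532,243],[630,233]],.053);line=f([[304,385],[313,245]],.105);ends=f([[296,465],[313,218]],.105)
print("bar",bar,"line",line,"tail/nose",ends,"len",np.linalg.norm(ends[1]-ends[0]))
ang=lambda v:np.degrees(np.arctan2(v[1],v[0]))
print("collar",f([[299,312]],.077),"ring c",f([[302,292]],.0692),"mark",f([[343,155]],.0692))
n=(ends[1]-ends[0]);ax=ends[0]+13*n/np.linalg.norm(n)*.001
print("axis",ax,"line ang",ang(line[1]-line[0]),ang(n),"bar dir",ang(bar[1]-bar[0]),"bar from axis",ang(bar.mean(0)-ax),np.linalg.norm(bar-ax,axis=1))
P=cloud(c,T);m=(P[...,2]>.1)&(P[...,2]<.112)&(np.hypot(P[...,0]-.549,P[...,1]-.1255)<.04)
q=P[m][:,:2];q0=q.mean(0);w,v=np.linalg.eigh(np.cov((q-q0).T));print("depth axis dir",ang(v[:,1]),q0,[np.ptp((q-q0)@v[:,i]) for i in(0,1)])
E
```

```text
bar [[0.59017966 0.12261121]
 [0.60676283 0.12059865]] line [[0.55003404 0.12650998]
 [0.55592849 0.14680324]] tail/nose [[0.54613229 0.11456726]
 [0.55679757 0.15066411]] len 0.03763948217674598
collar [[0.55005784 0.12775939]] ring c [[0.55081612 0.12830135]] mark [[0.56229143 0.14932452]]
axis [0.54981589 0.12703446] line ang 73.80336563088301 73.539551523452 bar dir -6.919673590929454 bar from axis -6.367389963207301 [0.04060541 0.05730946]
depth axis dir 72.13861281363081 [0.55082971 0.12991032] [np.float64(0.01198975767358804), np.float64(0.03482907852558931)]
```

```bash
python3 -c "
from h import *;from cell import env
o=env.get_obs();print(o['tool_pos'],o['tool_rot'],delta(o,[.550,.127,.2],-16.4))"
```

```text
[0.54692873 0.14586099 0.24841916] [-179.82574187    1.05433087  -13.67713587] (array([0.83, 1.77, 4.82]), array([-0.0026,  0.0185,  0.0475]))
```

```bash
python3 -m creep '[[0.8,1.8,0,0,0.018,0.05,0.6],[0,0,2.4,0,0,0,0.6],[0,0,2.4,0,0,0,0.6],[0,0,0,0,0,0,0.6]]'; python3 -c "
from h import *;from cell import env
o=env.get_obs();print(o['tool_pos'],o['tool_rot'],delta(o,[.550,.127,.151],-16.4))"
```

```text
time_s: 3.35
tool_pos: [0.5521, 0.1206, 0.1993]
tool_rot: [-180.0, -0.3, -17.9]
force: [-0.3, 0.7, 0.2]
grip_width: 0.0632
[0.55210051 0.12059338 0.19930181] [-179.97936843   -0.3007432   -17.85969722] (array([-0.42, -0.54,  4.83]), array([-0.0003, -0.0053, -0.0255]))
```

```bash
python3 -m creep '[[-0.4,-0.5,0,0,-0.005,-0.025,0.6],[0,0,0,0,0,0,0.6]]'; python3 -c "
from h import *;from cell import env
o=env.get_obs();print(o['tool_pos'],o['tool_rot'],delta(o,[.550,.127,.151],-16.4))"
```

```text
time_s: 3.55
tool_pos: [0.5503, 0.1254, 0.2005]
tool_rot: [180.0, -0.1, -16.6]
force: [0.6, 0.6, 0.4]
grip_width: 0.0537
[0.55025892 0.12537023 0.20050405] [ 1.79989203e+02 -7.60184588e-02 -1.66319707e+01] (array([-0.08, -0.15,  4.95]), array([ 0.0002, -0.0013, -0.004 ]))
```

Descend, close partly, and check before gripping.

```bash
python3 -m creep '[[0,-0.1,1.5,0,0,0,0.6],[0,0,1.5,0,0,0,0.6],[0,0,1.2,0,0,0,0.6],[0,0,0.6,0,0,0,0.5],[0,0,0,0,0,0,0.4],[0,0,0,0,0,0,0.35]]'; python3 - <<'E'
from h import *;from cell import env,optics
o=env.get_obs();print(o['tool_pos'],o['tool_rot'],delta(o,[.550,.127,.151],-16.4))
c=optics.read_camera("wrist")
cv2.imwrite("pics/w2.png",cv2.convertScaleAbs(c["frame"],alpha=1.8))
E
```

```text
time_s: 4.15
tool_pos: [0.5514, 0.1268, 0.1497]
tool_rot: [-180.0, -0.2, -16.7]
force: [0.7, -0.9, 0.2]
grip_width: 0.0361
[0.55142765 0.12679329 0.14965892] [-179.96441244   -0.19397183  -16.69185843] (array([-0.14,  0.02, -0.13]), array([-0.0006, -0.0034, -0.0051]))
```

View pics/w2.png

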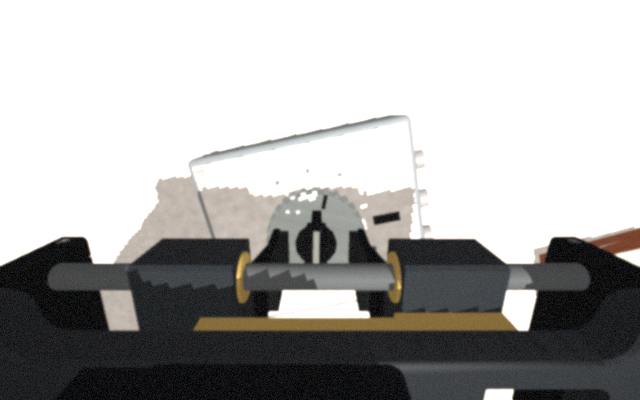

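```bash
python3 -m creep '[[-0.1,0,-0.15,0,0,0,0.35],[0,0,0,0,0,0,0.2],[0,0,0,0,0,0,0.1],[0,0,0,0,0,0,0.05],[0,0,0,0,0,0,0.05],[0,0,0,0,0,0,0.05],[0,0,0,0,0,0,0.05]]' 10; python3 -c "
from h import *;from cell import env
o=env.get_obs();print(o['qpos'],o['wrist_torque'],delta(o,[.550,.127,.151],-96.4))"
```

```text
time_s: 4.9
tool_pos: [0.55, 0.1277, 0.1528]
tool_rot: [-180.0, -0.2, -16.7]
force: [-1.8, -0.1, 0.2]
grip_width: 0.0118
[ 27.10739523  21.88012249 -50.77011088 103.50308004  18.95860769
  63.3618091  -46.94019894] [0.0024409  0.20684175 0.0051195 ] (array([0.02, 0.07, 0.18]), array([-0.0029, -0.0026,  1.3912]))
```

```bash
python3 -m creep '[[0,0,0,0,0,0.08,0.05],[0,0,0,0,0,0.08,0.05],[0,0,0,0,0,0.08,0.05],[0,0,0,0,0,0.08,0.05],[0,0,0,0,0,0.08,0.05],[0,0,0,0,0,0,0.05]]'; python3 -c "
from h import *;from cell import env
o=env.get_obs();print(o['qpos'],o['wrist_torque'],delta(o,[.550,.1275,.1525],-96.4))"
```

```text
time_s: 5.5
tool_pos: [0.5507, 0.1274, 0.1528]
tool_rot: [-179.8, -0.2, -40.5]
force: [-1.4, 0.1, 1.4]
grip_width: 0.0118
[ 23.73189258  20.48180101 -46.35494479 103.57310963  16.69137989
  62.73916803 -68.98282645] [ 0.03075915  0.37973815 -0.04394265] (array([-0.06,  0.03,  0.03]), array([-0.0043, -0.0023,  0.9761]))
```

Stable; continue.

```bash
python3 -m creep '[[0,0,0,0,0,0.08,0.05],[-0.03,0,0,0,0,0.08,0.05],[0,0,0,0,0,0.08,0.05],[0,0,0,0,0,0.08,0.05],[0,0,0,0,0,0.08,0.05],[0,0,0,0,0,0.08,0.05],[0,0,0,0,0,0.08,0.05],[0,0,0,0,0,0.08,0.05],[0,0,0,0,0,0.08,0.05],[0,0,0,0,0,0.08,0.05],[0,0,0,0,0,0,0.05]]'; python3 -c "
from h import *;from cell import env
o=env.get_obs();print(o['qpos'],o['wrist_torque'],delta(o,[.550,.1275,.1525],-96.4))"
```

```text
time_s: 6.6
tool_pos: [0.5513, 0.1261, 0.1528]
tool_rot: [-179.7, -0.2, -86.8]
force: [-0.9, -0.6, 0.2]
grip_width: 0.0122
[  17.43268925   18.48895035  -38.45323826  103.73203039   13.19371341
   61.99294805 -112.55938438] [ 0.13866684  0.35547177 -0.02880937] (array([-0.14,  0.12,  0.03]), array([-0.0054, -0.0026,  0.168 ]))
```

```bash
python3 -m creep '[[0,0,0,0,0,0.08,0.05],[0,0,0,0,0,0.08,0.05],[0,0,0,0,0,0,0.05]]'; python3 - <<'E'
from h import *;from cell import env,optics
o=env.get_obs();print(o['tool_pos'],o['tool_rot'],o['wrist_torque'],delta(o,[.550,.1275,.1525],-96.4))
a=[]
c=optics.read_camera("top");a.append(cv2.resize(c["frame"][145:250,215:300],None,fx=4,fy=4,interpolation=2))
w=optics.read_camera("wrist");a.append(cv2.resize(w["frame"][150:255,270:370],None,fx=4,fy=4,interpolation=2))
cv2.imwrite("pics/t2.png",cv2.convertScaleAbs(np.hstack(a),alpha=1.6))
E
```

```text
time_s: 6.9
tool_pos: [0.5513, 0.1259, 0.1528]
tool_rot: [-179.7, -0.2, -95.7]
force: [-1.3, -0.3, 1.0]
grip_width: 0.012
[0.5513103  0.12586464 0.1527989 ] [-1.79688575e+02 -1.62872463e-01 -9.56529032e+01] [0.15000159 0.32699484 0.04123333] (array([-0.15,  0.15,  0.03]), array([-0.0055, -0.0028,  0.013 ]))
```

View pics/t2.png

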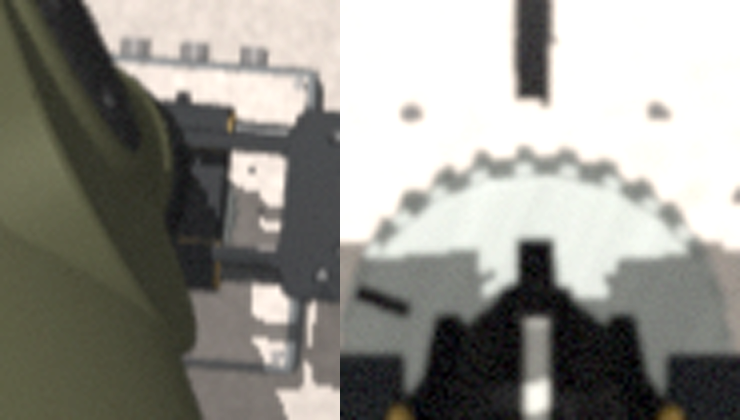

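```bash
cat > m.py <<'E'
from h import *;from cell import env,optics
E
python3 - <<'E'
from m import *
o=env.get_obs();w=optics.read_camera("wrist");T=toolT(o)
f=lambda uv,z:onplane(w,(np.array(uv)-[340,0])/4.+[269.6,149.6],z,T)[:,:2]
ang=lambda v:np.degrees(np.arctan2(v[1],v[0]))
bar=f([[533,95],[533,5]],.053);l=f([[536,408],[537,318]],.105);nose=f([[536,243]],.08)[0];mk=f([[384,302]],.0692)[0]
ax=np.array([.550,.127])
print(bar,l,nose,"bar",ang(bar[1]-bar[0]),ang(bar.mean(0)-ax),"line",ang(l[1]-l[0]),"mark",mk,ang(mk-ax), np.linalg.norm(mk-ax))
E
```

```text
[[0.58993015 0.12227129]
 [0.60477566 0.12082902]] [[0.55834807 0.12502816]
 [0.57095311 0.12368346]] [0.57287182 0.1235247 ] bar -5.54898346263048 -6.565288210142385 line -6.089267199188375 mark [0.56179509 0.14907063] 61.87884825329961 0.025024722363737702
```

```bash
python3 -m creep '[[0,0,0,0,0,0,0.15],[0,0,0,0,0,0,0.25],[0,0,0,0,0,0,0.35],[0,0,0,0,0,0,0.45],[0,0,0,0,0,0,0.5],[0,0,0,0,0,0,0.5],[0,0,-1,0,0,0,0.5],[0,0,-2,0,0,0,0.5],[0,0,-2,0,0,0,0.5],[0,0,-3,0,0,0,0.5],[0,0,-3,0,0,0,0.5],[0,0,0,0,0,0,0.5]]'; python3 - <<'E'
from m import *
import pickle
o=env.get_obs();w=optics.read_camera("wrist");pickle.dump((o,w),open("w3.pkl","wb"));T=toolT(o)
R,p=pose(w,T);K=np.array([[w["fx"],0,w["cx"]],[0,w["fy"],w["cy"]],[0,0,1.]])
u=cv2.projectPoints(np.array([[.56,.127,.08]]),cv2.Rodrigues(R.T)[0],-R.T@p,K,np.array(w["distortion"]))[0].ravel();print(u)
x,y=int(u[0])-55,int(u[1])-50;print(x,y)
cv2.imwrite("pics/w3.png",cv2.convertScaleAbs(cv2.resize(w["frame"][y:y+100,x:x+110],None,fx=6,fy=6,interpolation=2),alpha=1.6))
E
```

```text
time_s: 8.25
tool_pos: [0.5513, 0.1265, 0.2697]
tool_rot: [-179.5, -0.1, -95.3]
force: [0.1, 0.5, -0.0]
grip_width: 0.0434
[316.81444351 186.60094018]
261 136
```

View pics/w3.png

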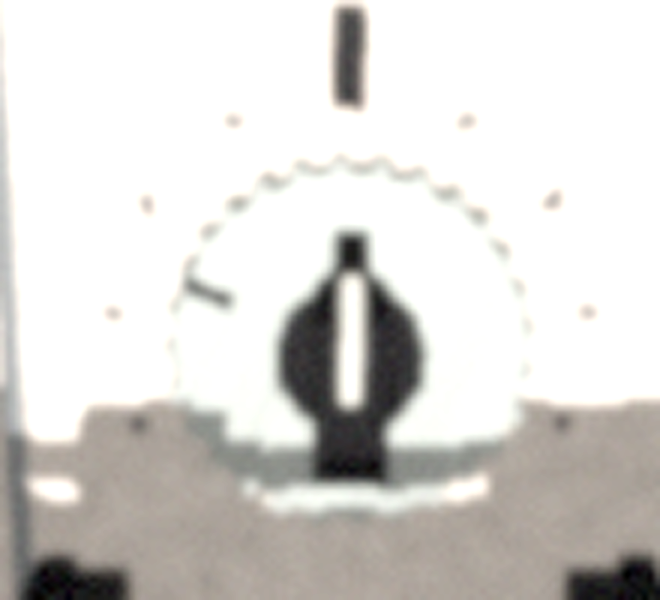

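```bash
python3 - <<'E'
from m import *
import pickle
o,w=pickle.load(open("w3.pkl","rb"));T=toolT(o)
f=lambda uv,z:onplane(w,np.array(uv)/6.+[260.6,135.6],z,T)[:,:2]
ang=lambda v:np.degrees(np.arctan2(v[1],v[0]))
bar=f([[349,105],[350,8]],.053);l=f([[350,408],[351,272]],.105);mk=f([[208,293]],.0692)[0]
ax=np.array([.550,.127])
print("bar",ang(bar[1]-bar[0]),ang(bar.mean(0)-ax),"line",ang(l[1]-l[0]),ang(bar.mean(0)-l.mean(0)),"mark",mk,ang(mk-ax))
E
```

```text
bar -5.764863101437836 -6.6159649504450115 line -5.5660643731007795 -5.228112288455797 mark [0.56174417 0.14911583] 62.03036585277655
```

```bash
python3 -c "
from cell import order;print(order.sign_off())"
```

```text
the job is handed in; nothing more can be done
None
```

I gripped the small upper knob across its bar and turned it about 79° clockwise to the long black bar. Then I opened the fingers, backed about 12 cm straight up and handed the job in at about 8.3 s.

- **Knob:** in the final wrist picture its white line points at -5.6° in world yaw. The panel bar reads -5.8° along its own direction and -6.6° seen from the knob's axis, so they agree to about 1°.
- **Ring:** its mark read 61.1° before the turn, 61.9° while gripped and 62.0° after release. I take that as measurement noise with the ring unmoved, but I can't rule out a shift of under 1°.
- **Single knob:** the gripper never went down near the other unit. I took no picture of the single knob afterwards to confirm its setting.
- **Forces:** the readings at the end of each move stayed under about 3 N.

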